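# Push the stray slide box into its row

### The arm

A 7-joint arm with a two-finger parallel gripper is mounted at the origin on the work surface. World frame = base frame: x ahead of the robot, y to its left, z up, the work surface at z = 0. Lengths are in m, angles in rad, forces in N, time in s.
With the tool pointing down it reaches from about 0.35 to 0.9 m from the base axis. Payload 7.2 kg.
Tool frame: the origin (TCP) lies midway between the tips of the shut fingers; the grasp point (between the pads) lies 19 mm behind it; z points along the fingers, y is the direction in which the jaws open and shut (so a half turn about z gives the same grasp; the last joint's range is limited). The gripper opens to 85 mm and grips with 20 to 120 N. Pads are 22 mm wide; open, the fingers measure 114 mm over their backs; the gripper's body (76 mm by 85 mm) begins 54 mm behind the grasp point. The pads swing forward as they close: fully open they stand 13 mm farther back than shut.
Start: joints at [1.232, 0.411, -0.013, 1.596, 0.006, 1.134, -0.082], TCP at [0.167, -0.602, 0.231] pointing down, gripper open.
Joint ranges: [-2.95, 2.95], [-0.29, 1.99], [-1.47, 1.44], [0.14, 2.54], [-1.03, 4.17], [0.13, 1.85], [-2.86, 2.86]. Speed limits (rad/s): [2.39, 2.39, 3.01, 3.01, 3.14, 3.14, 3.14].

### API

Orientations are given as a unit quaternion [w, x, y, z].
In Python, from plant import manip gives the robot as it stands. Calls block until the motion is done:
- manip.move_ptp(position, orientation): joint-space move of the TCP to a pose.
- manip.servo_line(position, max_speed=0.15, rot=None, f_stop=None): straight line of the TCP; rot=None keeps the orientation; max_speed is the mean speed in m/s. With f_stop (N) it stops when the force on the tool has changed by that much, and returns True; else False.
- manip.movej(angles): joint-space move.
- manip.grip(opening): opening from 0.0 (shut) to 1.0 (fully open); the grip force is fixed at half the most; returns when the fingers have stopped.
- manip.hold(seconds).
- manip.solve_ik(position, orientation): joint angles nearest the present ones, or None.
- manip.capture(name): name is "side" or "top" or "wrist"; returns the picture (400x640x3 uint8, red, green, blue); there is no depth.
- manip.camera_model(name): a dict with "camera_matrix" (3x3 intrinsics, pixels), "position" and "rotation" of the camera in the world. Camera axes: x right, y down, z forward; pixel columns grow to the right and rows downward; lengths in m; the calibration is good to about 2 mm. The wrist camera is an equidistant fisheye: a pixel r from the principal point sees the ray r / f radians off the axis. A picture is of the moment at which its call begins: read the wrist's pose just before it. camera_model takes no time and is no camera call; for the wrist camera it gives the pose at the moment of the call.
A pose or a line that the arm cannot do raises manip.PlanningError and nothing moves.
- manip.job_done(): hands the job in, once; it reports no verdict.
Readings, each from a call of its own:
- manip.get_t(): time.
- manip.get_qpos(): joint angles.
- manip.get_qvel(): joint speeds.
- manip.get_joint_efforts(): joint torques, N m.
- manip.get_eef_pos(): TCP position.
- manip.get_tcp_rot(): TCP orientation.
- manip.get_force(): force on the tool from outside, world axes, zero at the start.
- manip.get_ft_torque(): the same for the moment, N m.
- manip.get_finger_gap(): opening from 0.0 (shut) to 1.0 (fully open).
Only numpy, scipy, OpenCV 4.12 (cv2) and the standard library are available. Lean on these libraries where they do the work, as an engineer would, in place of code of your own. Each camera call takes 0.05 s, during which the arm holds its last target.

### The job

Push the long slide box along the table, without picking it up or tipping it, until its long side lies flat against the wooden back rail and its end is right up against the last of the two short boxes already standing in the row there. Leave the row, the stray short box and the magnifier undisturbed, and finish with the arm clear.

Things in the scene. Friction and masses are not known exactly. Their poses are not given: they have to be found in the camera images.
- long_box: The only long slide box: closed plastic box, orange tray and white lid, 60 mm (its x) by 110 mm (its y) by 58 mm high, 0.2 to 0.45 kg, loose on the table, its x within 0.35 rad of straight away from the robot. Origin at the centre of its underside, z up. It slides when pushed low down.
- rail: Fixed wooden back rail, 18 mm thick, 30 mm high, running left to right beyond the boxes. Origin at table height on its front face (towards the robot); x points away from the robot, square into the rail, y along it to the left, z up. It spans y = -360 to +200 mm. At its left end an end block, 30 mm high, has its inner face at y = +200 mm and reaches 82 mm towards the robot.
- berth (a point): The free place in the row, a point on the table: where the underside centre of the long box belongs (30 mm in front of the rail's face, 177.5 mm along the rail from the end block), axes as the rail's. Nothing is drawn there.
- row_b: The last (rightmost) of the two short slide boxes in the row, same orange and white make, 60 by 60 by 58 mm high, loose, about 0.2 kg, square to the rail and touching it or nearly. Origin at the centre of its underside, axes nearly as the rail's. The long box goes against its right-hand (-y) side.
- row_a: The first short slide box in the row, same size, between the end block and row_b. Origin at the centre of its underside. Gaps in the row are about 1 mm, so the end block backs the row.
- short_box: A stray short slide box, 60 by 60 by 58 mm high, loose on the table on the robot's side of the rail, to the left or right of the long box. Origin at the centre of its underside. Stays where it is.
- loupe: Black magnifier (loupe), a round waisted stand 52 mm in diameter and 55 mm high, loose on the table in front of the row. Origin at the centre of its underside. Stays where it is.
Not all that is in view belongs to the job. Leave any blue or green look-alike of the row_b alone.

How it is judged:
By the outcome, as a careful person would: the job done as asked, in the order asked, and still so for the second after the job is handed in, with the robot touching nothing.
It also fails if it takes over 53 s, if anything falls off the work surface, if the arm or the gripper's body presses on something with over 40 N, if the wrist force passes 120 N, or if a joint passes its speed limit or range.

## Working session

There is one attempt and no reset: what is moved stays moved. The work goes in short steps, each a Python script; the robot and the scene stay as the last script left them, time stands still between calls to the robot, and variables do not carry over. Pictures are saved under pics/ and viewed, and the job is handed in when it is done.

```bash
ls; mkdir -p pics; python3 - <<'E'
from plant import manip
import cv2
for n in("top","side"):
    im=manip.capture(n); cv2.imwrite(f"pics/{n}0.png",im[:,:,::-1])
    m=manip.camera_model(n); print(n,m)
print(manip.get_t(),manip.get_tcp_rot())
E
```

```text
pics
top {'camera_matrix': array([[439.41067997,   0.        , 313.78370162],
       [  0.        , 439.41067997, 207.6046771 ],
       [  0.        ,   0.        ,   1.        ]]), 'position': array([ 0.51794138, -0.00947089,  0.80867208]), 'rotation': array([-0.02659184,  0.70891164, -0.70334058,  0.045268  ])}
side {'camera_matrix': array([[394.29142408,   0.        , 322.55860853],
       [  0.        , 394.29142408, 197.27934073],
       [  0.        ,   0.        ,   1.        ]]), 'position': array([ 0.1824351 , -0.48511178,  0.45363755]), 'rotation': array([-0.43363212,  0.82217811, -0.3270047 ,  0.17045312])}
0.1 [-7.13477313e-04  9.90842774e-01  1.35018765e-01 -1.46899098e-04]
```

View pics/top0.png

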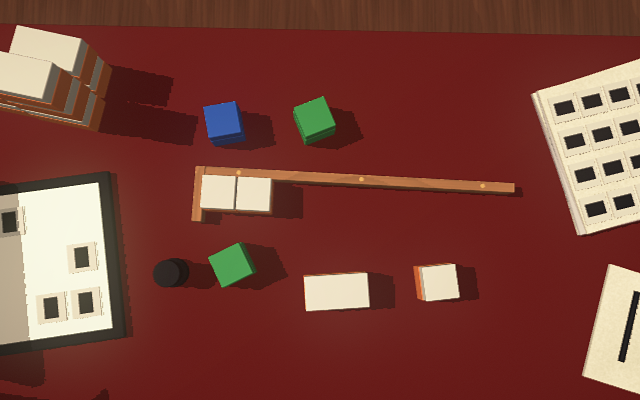

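View pics/side0.png

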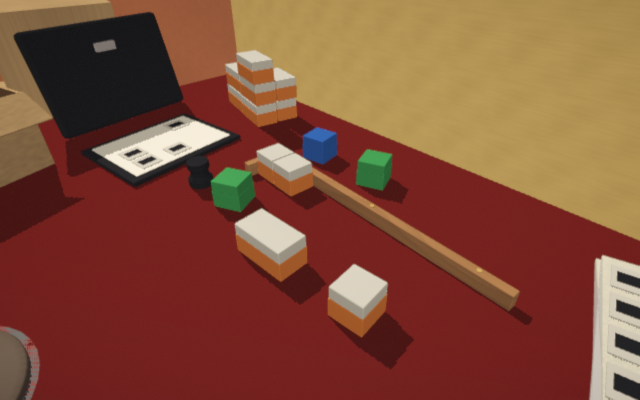

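Top view: the only long orange/white box is at (337,292). The row boxes are at (218,192) and (254,195) in front of the rail, with row_b the right-hand one. The stray short box is at (437,283) and the loupe at (171,272). Green cubes are at (232,265) and (314,118), and the blue one is at (223,120); these are look-alikes and I'll leave them. I'll confirm with an enlarged crop.

```bash
cat > h.py <<'E'
import numpy as np, cv2
from scipy.spatial.transform import Rotation as R
def rot(q): return R.from_quat([q[1],q[2],q[3],q[0]]).as_matrix()
def back(m,uv,z):
    K=m["camera_matrix"];d=np.linalg.inv(K)@np.array([uv[0],uv[1],1.]);d=rot(m["rotation"])@d
    p=m["position"];return p+d*(z-p[2])/d[2]
def proj(m,P):
    c=rot(m["rotation"]).T@(np.asarray(P)-m["position"]);c=m["camera_matrix"]@c;return c[:2]/c[2]
E
python3 - <<'E'
import cv2,numpy as np
from h import *
from plant import manip
im=cv2.imread("pics/top0.png");m=manip.camera_model("top")
c=im[150:330,180:480];cv2.imwrite("pics/crop0.png",cv2.resize(c,(800,480),interpolation=cv2.INTER_CUBIC))
w=((im.min(2)>150)).astype(np.uint8)
n,l,s,ce=cv2.connectedComponentsWithStats(w)
for i in range(1,n):
    if 300<s[i][4]<5000 and s[i][0]>190 and s[i][0]<480:
        cs,_=cv2.findContours((l==i).astype(np.uint8),0,1)
        r=cv2.minAreaRect(cs[0]);b=cv2.boxPoints(r)
        print(s[i],[np.round(back(m,p,.058)[:2],4).tolist() for p in b],np.round(back(m,r[0],.058),4),b.round(1).tolist())
E
```

```text
[ 200  175   35   34 1088] [[0.5941, 0.1658], [0.6506, 0.1645], [0.648, 0.1075], [0.5914, 0.1092]] [0.6209 0.1368 0.058 ] [[199.60000610351562, 206.89999389648438], [201.39999389648438, 174.1999969482422], [234.6999969482422, 176.0], [232.89999389648438, 208.6999969482422]]
[ 236  177   35   34 1083] [[0.5915, 0.1051], [0.648, 0.1032], [0.6452, 0.0463], [0.5886, 0.0486]] [0.6182 0.0758 0.058 ] [[235.3000030517578, 208.6999969482422], [237.1999969482422, 176.10000610351562], [270.29998779296875, 178.0], [268.3999938964844, 210.6999969482422]]
[ 422  264   37   37 1124] [[0.4941, -0.2131], [0.5015, -0.2703], [0.4447, -0.276], [0.4376, -0.2193]] [ 0.4694 -0.2446  0.058 ] [[421.29998779296875, 267.20001220703125], [454.3999938964844, 263.1000061035156], [458.6000061035156, 296.79998779296875], [425.5, 300.8999938964844]]
[ 304  273   65   38 2149] [[0.4776, -0.0123], [0.4848, -0.1194], [0.4281, -0.1226], [0.4212, -0.0164]] [ 0.4528 -0.0675  0.058 ] [[303.3999938964844, 276.3999938964844], [366.5, 272.5], [368.70001220703125, 306.5], [305.5, 310.3999938964844]]
```

View pics/crop0.png

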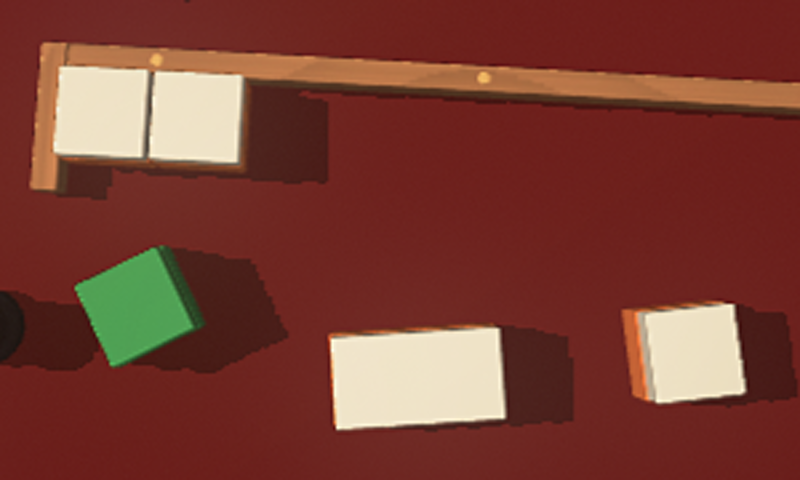

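The crop confirms it: the long box spans about 65 px and the other orange/white boxes about 35 px, so there is only one long box. Next I'll measure the rail and the green cube.

```bash
python3 - <<'E'
import cv2,numpy as np
from h import *
from plant import manip
im=cv2.imread("pics/top0.png").astype(int);m=manip.camera_model("top")
# rail columns: wood = G channel high, R high
P=[]
for u in range(290,505,15):
    col=im[165:205,u]; g=col[:,1]
    rows=np.where(g>70)[0]+165
    P.append((u,rows.min(),rows.max()))
    if u in(290,380): print(u,col[:,1].tolist())
P=np.array(P);print(P.tolist())
f=np.array([back(m,(u,b+.5),.03) for u,_,b in P]);k=np.polyfit(f[:,1],f[:,0],1)
print("front edge x=%.4f*y+%.4f"%tuple(k), "res",np.abs(np.polyval(k,f[:,1])-f[:,0]).max())
# end block inner face
print(np.round([back(m,p,.03) for p in [(205,171),(202,220)]],4))
print("green",np.round([back(m,p,.058) for p in [(242,243),(256,271),(223,287),(208,258)]],4))
for q in [(0.38,-.07),(0.37,-.07)]:
  for t in (0,8,12):
    Rm=R.from_euler('z',.065).as_matrix()@R.from_euler('y',-t,degrees=True).as_matrix()@np.array([[1,0,0],[0,-1,0],[0,0,-1.]])
    q4=R.from_matrix(Rm).as_quat();s=manip.solve_ik([*q,.005],[q4[3],*q4[:3]])
    print(q,t,Rm[:,2].round(2),None if s is None else np.round(s,2))
E
```

```text
290 [38, 39, 39, 38, 37, 35, 125, 126, 122, 120, 122, 119, 114, 115, 116, 69, 54, 53, 32, 31, 31, 33, 32, 32, 32, 32, 32, 32, 33, 32, 32, 32, 33, 32, 33, 32, 32, 32, 32, 32]
380 [31, 31, 32, 31, 33, 32, 32, 32, 31, 29, 39, 121, 117, 114, 118, 118, 109, 110, 112, 111, 54, 49, 42, 23, 30, 32, 31, 32, 32, 32, 32, 31, 32, 31, 33, 31, 33, 32, 32, 32]
[[290, 171, 179], [305, 172, 180], [320, 172, 181], [335, 173, 182], [350, 174, 183], [365, 175, 184], [380, 176, 184], [395, 177, 185], [410, 177, 186], [425, 178, 187], [440, 179, 188], [455, 180, 188], [470, 181, 189], [485, 182, 190], [500, 182, 191]]
front edge x=0.0447*y+0.6464 res 0.0009383801320923535
[[0.6614 0.1649 0.03  ]
 [0.5737 0.1674 0.03  ]]
green [[0.5331 0.0923 0.058 ]
 [0.4862 0.0677 0.058 ]
 [0.4593 0.1224 0.058 ]
 [0.5075 0.1489 0.058 ]]
(0.38, -0.07) 0 [ 0.  0. -1.] [ 0.33  0.43 -0.32  2.33  0.32  0.43 -1.77]
(0.38, -0.07) 8 [ 0.14  0.01 -0.99] [ 0.28  0.38 -0.24  2.44  0.34  0.21 -1.77]
(0.38, -0.07) 12 [ 0.21  0.01 -0.98] [ 0.48  0.39 -0.45  2.48  0.98  0.17 -2.39]
(0.37, -0.07) 0 [ 0.  0. -1.] [ 0.34  0.42 -0.33  2.35  0.33  0.42 -1.77]
(0.37, -0.07) 8 [ 0.14  0.01 -0.99] [ 0.29  0.37 -0.25  2.46  0.37  0.2  -1.79]
(0.37, -0.07) 12 [ 0.21  0.01 -0.98] [ 0.48  0.39 -0.45  2.5   1.03  0.16 -2.44]
```

```bash
cat >> h.py <<'E'
YR=-0.0447
ex=np.array([np.cos(YR),np.sin(YR)]);ey=np.array([-ex[1],ex[0]])
O=np.array([0.6464,0.])  # a point on the face (not rail origin)
def quat(yaw,tilt=0):
    Rm=R.from_euler('z',yaw).as_matrix()@R.from_euler('y',-tilt,degrees=True).as_matrix()@np.diag([1,-1,-1.])
    q=R.from_matrix(Rm).as_quat();return [q[3],q[0],q[1],q[2]]
E
python3 - <<'E'
import cv2
from h import *
from plant import manip
c0=np.array([.4528,-.0675]);th=.0635;bx=np.array([np.cos(th),np.sin(th)])
q0=quat(th,5);q1=quat(YR,5);z=.008
a=c0-bx*.075
manip.move_ptp([*a,.12],q0)
manip.grip(.7)
manip.servo_line([*a,z],.15)
print("t",manip.get_t(),manip.get_eef_pos(),manip.get_force().round(2),manip.get_finger_gap())
r=manip.servo_line([*(a+bx*.035),z],.06,f_stop=15);print(r,manip.get_force().round(2))
p=manip.get_eef_pos()[:2]
r=manip.servo_line([*(p+ex*.09),z],.05,rot=q1,f_stop=20);print(r,manip.get_force().round(2),manip.get_eef_pos(),manip.get_t())
im=manip.capture("top");cv2.imwrite("pics/top1.png",im[130:350,160:480,::-1].repeat(2,0).repeat(2,1))
E
```

```text
t 3.4667 [ 0.37824208 -0.07211409  0.00834982] [-0.5  -0.59  0.22] 0.7028281160784083
False [0.42 0.42 0.09]
False [-0.6  -0.12  0.52] [ 0.50241846 -0.07400205  0.00806362] 6.1417
```

View pics/top1.png

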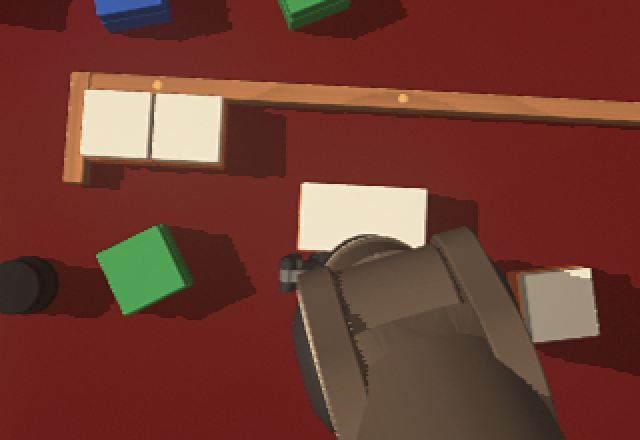

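The box is following the pusher square to the rail, with its lid at crop pixels (300–427, 183–250), well clear of the row and the green cube. I'll keep pushing to the rail.

```bash
python3 - <<'E'
import cv2
from h import *
from plant import manip
z=.008
p=manip.get_eef_pos()[:2]
r=manip.servo_line([*(p+ex*.050),z],.05,f_stop=10);print(r,manip.get_force().round(2))
p=manip.get_eef_pos()[:2]
r=manip.servo_line([*(p+ex*.028),z],.02,f_stop=7);print(r,manip.get_force().round(2),manip.get_eef_pos(),manip.get_t())
p=manip.get_eef_pos()[:2]
manip.servo_line([*(p-ex*.03),z],.1)
p=p-ex*.03-ey*.10
manip.servo_line([*(manip.get_eef_pos()[:2]-ex*.0),.13],.2)
manip.move_ptp([*(p-ey*.08-ex*.03),.13],quat(YR,0)); manip.grip(0)
im=manip.capture("top");cv2.imwrite("pics/top2f.png",im[:,:,::-1]);cv2.imwrite("pics/top2.png",im[130:350,160:480,::-1].repeat(2,0).repeat(2,1))
print(manip.get_t())
E
```

```text
False [ 0.21 -0.77 -0.48]
True [0.03 0.5  0.1 ] [ 0.57372607 -0.07723067  0.00732811] 8.375
10.975
```

View pics/top2.png

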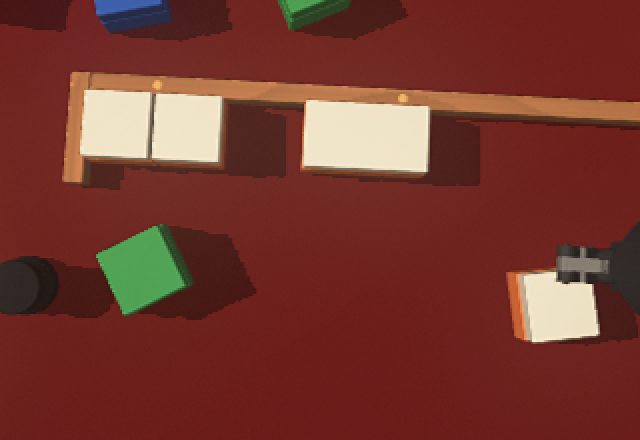

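The box's long side is now along the rail, with its lid at crop (303–430, 100–173). The row and the stray box have not moved. The gap to row_b is about 80 crop px. Next is the push to the left on the right-hand end.

```bash
cat >> h.py <<'E'
def lids(im,m):
    w=(im.min(2)>150).astype(np.uint8);n,l,s,ce=cv2.connectedComponentsWithStats(w);out=[]
    for i in range(1,n):
        if 300<s[i][4]<5000 and 190<s[i][0]<480:
            cs,_=cv2.findContours((l==i).astype(np.uint8),0,1);r=cv2.minAreaRect(cs[0])
            b=np.array([back(m,p,.058)[:2]-O for p in cv2.boxPoints(r)])
            rx,ry=b@ex,b@ey
            e=b[1]-b[0];a=np.arctan2(e[1],e[0])-YR;a=(a+np.pi/4)%(np.pi/2)-np.pi/4
            out.append((s[i][4],rx.mean(),ry.mean(),np.ptp(rx),np.ptp(ry),a))
    return out
E
python3 - <<'E'
import cv2
from h import *
from plant import manip
m=manip.camera_model("top")
for f in("top0","top2f"):
    for o in lids(cv2.imread(f"pics/{f}.png"),m): print(f,np.round(o,4))
c=O-.031*ex
print(manip.get_qpos().round(2))
for y in(-.18,-.1):
  for qq in (quat(YR+np.pi/2,5),quat(YR-np.pi/2,-5)):
    s=manip.solve_ik([*(c+ey*y),.008],qq);print(y,None if s is None else s.round(2))
E
```

```text
top0 [ 1.088e+03 -3.150e-02  1.355e-01  5.660e-02  5.790e-02  2.250e-02]
top0 [ 1.083e+03 -3.140e-02  7.450e-02  5.690e-02  5.710e-02  1.100e-02]
top0 [ 1.124e+03 -1.658e-01 -2.523e-01  6.610e-02  6.500e-02  1.724e-01]
top0 [ 2.149e+03 -1.903e-01 -7.620e-02  6.810e-02  1.125e-01  1.116e-01]
top2f [ 1.091e+03 -3.140e-02  1.354e-01  5.670e-02  5.830e-02  2.540e-02]
top2f [ 1.084e+03 -3.140e-02  7.440e-02  5.690e-02  5.720e-02  1.100e-02]
top2f [ 2.007e+03 -3.020e-02 -8.040e-02  5.660e-02  1.074e-01 -1.900e-03]
top2f [ 1.011e+03 -1.658e-01 -2.523e-01  6.610e-02  6.500e-02  1.724e-01]
[ 0.67  0.45 -0.38  1.83  0.21  0.9  -1.42]
-0.18 [ 0.72  0.81 -0.7   1.69  0.53  0.86 -0.22]
-0.18 [-0.15  0.78  0.61  1.76 -0.68  0.86 -2.38]
-0.1 [ 0.61  0.79 -0.7   1.74  0.53  0.83 -0.35]
-0.1 [-0.29  0.75  0.61  1.81 -0.69  0.83 -2.48]
```

```bash
python3 - <<'E'
import cv2
from h import *
from plant import manip
z=.008;q=quat(YR+np.pi/2,5)
c=O-.0305*ex
manip.move_ptp([*(c-.185*ey),.12],q)
manip.servo_line([*(c-.185*ey),z],.12)
r=manip.servo_line([*(c-.090*ey),z],.05,f_stop=10);print(r,manip.get_force().round(2),manip.get_eef_pos(),manip.get_t())
im=manip.capture("top");cv2.imwrite("pics/top3.png",im[130:350,160:480,::-1].repeat(2,0).repeat(2,1))
E
```

```text
False [-0.45 -1.36  0.3 ] [ 0.61189087 -0.08868179  0.00798246] 15.275
```

View pics/top3.png

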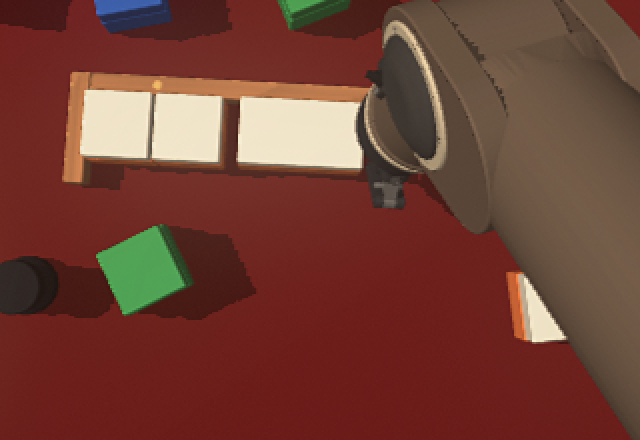

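The box slides along the rail, and the gap to row_b (crop 222–238) is about 11–13 mm. Now a slow push that stops on contact.

```bash
python3 - <<'E'
import cv2
from h import *
from plant import manip
z=.008
c=O-.0305*ex
r=manip.servo_line([*(c-.083*ey),z],.02,f_stop=6);print(r,manip.get_force().round(2))
r=manip.servo_line([*(c-.073*ey),z],.008,f_stop=3.5);p=manip.get_eef_pos();print(r,manip.get_force().round(2),p,(p[:2]-O)@ey,manip.get_t())
im=manip.capture("top");cv2.imwrite("pics/top4f.png",im[:,:,::-1]);cv2.imwrite("pics/top4.png",cv2.resize(im[150:240,180:380,::-1],(800,360),interpolation=cv2.INTER_CUBIC))
for o in lids(im,manip.camera_model("top")): print(np.round(o,4))
E
```

```text
False [0.3  0.48 0.02]
True [ 0.98 -0.5  -0.77] [ 0.61223047 -0.07359622  0.00755838] -0.07504958012795636 16.8417
[ 1.089e+03 -3.150e-02  1.365e-01  5.660e-02  5.840e-02  2.270e-02]
[ 1.083e+03 -3.150e-02  7.650e-02  5.710e-02  5.690e-02  7.700e-03]
[ 1.917e+03 -3.030e-02 -8.500e-03  5.670e-02  1.065e-01  9.200e-03]
```

View pics/top4.png

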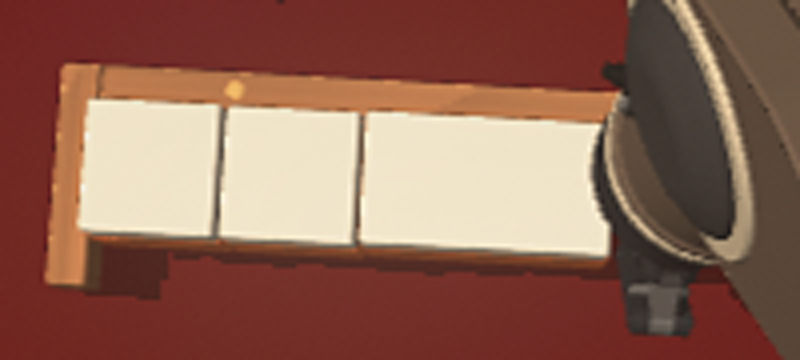

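The row is closed up, with only thin seams at crop x 217 and 357. The push stopped on contact. I'll retract and check flatness.

```bash
python3 - <<'E'
import cv2
from h import *
from plant import manip
c=O-.0305*ex
manip.servo_line([*(c-.115*ey),.008],.08)
manip.servo_line([*(c-.115*ey),.13],.2)
manip.move_ptp([*(O-.19*ex-.06*ey),.13],quat(YR,5))
m=manip.camera_model("top")
im=manip.capture("top");cv2.imwrite("pics/top5f.png",im[:,:,::-1]);cv2.imwrite("pics/top5.png",cv2.resize(im[150:240,180:380,::-1],(800,360),interpolation=cv2.INTER_CUBIC))
s=manip.capture("side");cv2.imwrite("pics/side5.png",cv2.resize(s[120:280,180:420,::-1],(800,533),interpolation=cv2.INTER_CUBIC))
for o in lids(im,m): print(np.round(o,4))
print(manip.get_t(),manip.get_force().round(2))
E
```

```text
[ 1.089e+03 -3.150e-02  1.365e-01  5.660e-02  5.840e-02  2.270e-02]
[ 1.082e+03 -3.150e-02  7.650e-02  5.710e-02  5.690e-02  7.700e-03]
[ 2.017e+03 -3.030e-02 -8.600e-03  5.670e-02  1.068e-01  9.200e-03]
[ 1.033e+03 -1.646e-01 -2.520e-01  6.510e-02  6.510e-02  1.896e-01]
19.7667 [-0.21  0.   -0.21]
```

View pics/top5.png

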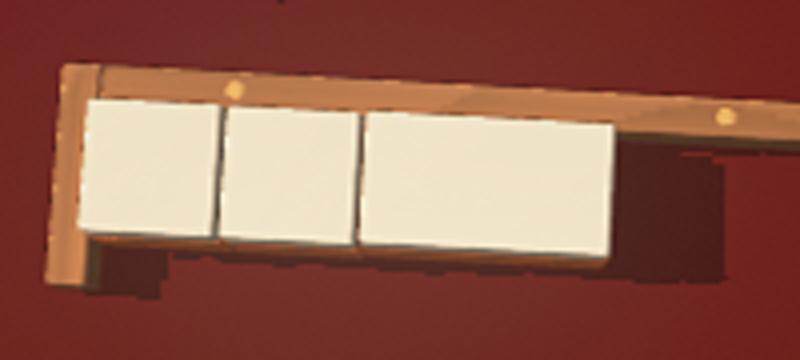

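View pics/side5.png

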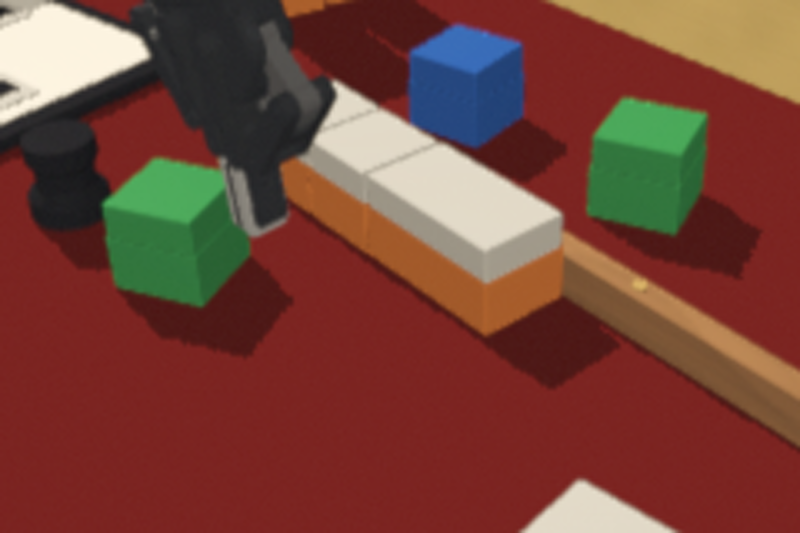

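The row, berth and rail line up. The measured yaw residual is about 9 mrad, which is within pixel noise. A gentle square press with the wide pusher will make sure the box lies flat.

```bash
python3 - <<'E'
import cv2
from h import *
from plant import manip
y=-.014
manip.grip(.7)
manip.servo_line([*(O-.105*ex+y*ey),.13],.2)
manip.servo_line([*(O-.105*ex+y*ey),.008],.12)
manip.servo_line([*(O-.076*ex+y*ey),.008],.05,f_stop=8)
r=manip.servo_line([*(O-.066*ex+y*ey),.008],.008,f_stop=6)
p=manip.get_eef_pos();print(r,manip.get_force().round(2),(p[:2]-O)@ex,manip.get_t())
manip.servo_line([*(O-.105*ex+y*ey),.008],.08)
manip.servo_line([*(O-.105*ex+y*ey),.16],.2)
manip.move_ptp([.35,-.42,.25],quat(YR,0))
m=manip.camera_model("top")
im=manip.capture("top");cv2.imwrite("pics/top6f.png",im[:,:,::-1])
for o in lids(im,m): print(np.round(o,4))
s=manip.capture("side");cv2.imwrite("pics/side6.png",s[:,:,::-1])
print(manip.get_t(),manip.get_force().round(2))
E
```

```text
True [ 0.9   1.45 -0.58] -0.0693006197818013 23.8667
[ 1.089e+03 -3.150e-02  1.365e-01  5.660e-02  5.840e-02  2.270e-02]
[ 1.081e+03 -3.150e-02  7.640e-02  5.710e-02  5.680e-02  7.600e-03]
[ 2.017e+03 -3.030e-02 -8.600e-03  5.670e-02  1.068e-01  9.200e-03]
[ 1.123e+03 -1.658e-01 -2.523e-01  6.610e-02  6.500e-02  1.724e-01]
27.15 [-0.02 -1.35  0.14]
```

View pics/top6f.png

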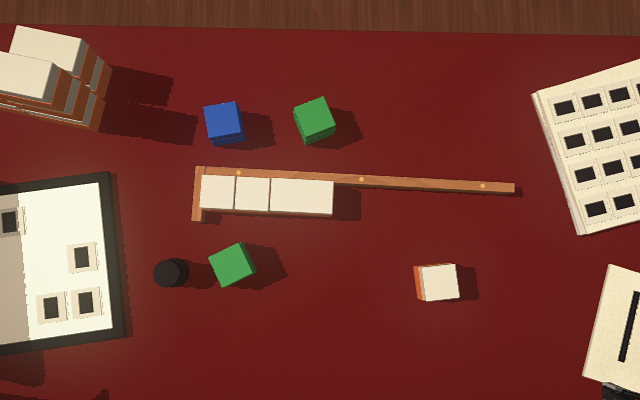

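View pics/side6.png

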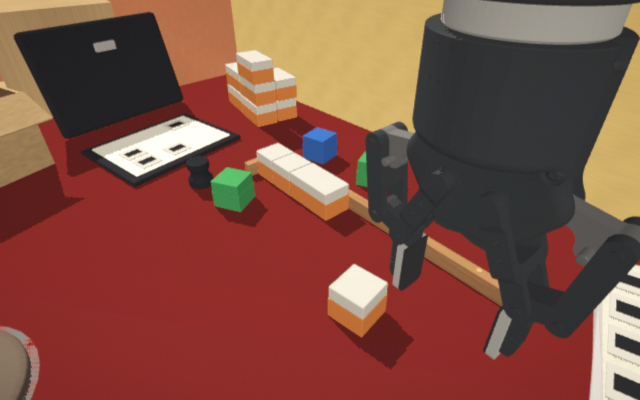

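The long box lies along the rail with its lid at (270–333, 178–216), touching row_b. The stray box (437,283), loupe (171,272) and green cube (232,265) are where they started. The arm is clear, so I'm handing in.

```bash
python3 -c "
from plant import manip
manip.job_done();print(manip.get_t())"
```

```text
the job is handed in; nothing more can be done
the job is handed in; nothing more can be done
```

The long box is flat against the back rail with its end up against row_b. I handed the job in at about 27 s with the arm clear.

**What I did:**
1. I pushed the box square to the rail with the part-open fingers held low, turning it to the rail's angle on the way.
2. I pushed it left along the rail with shut fingers until it touched the row.
3. I pressed it once more, lightly, against the rail.

**Last checks:**
- **Against row_b:** the long box and row_b centres are 85.0 mm apart, which is what touching gives.
- **Against the rail:** the final press stopped at the same depth as the first rail contact (69.3 mm against 69.2 mm).
- **Row:** closing the gaps moved the two row boxes about 1–2 mm towards the end block.
- **Stray box, loupe and green cube:** the stray box measured the same as at the start. The loupe and green cube look unmoved in the picture.
- **Least certain check:** the camera still read about 9 mrad of yaw on the long box, before and after the final press. The untouched row boxes read 11–22 mrad at the start, so I put this down to pixel noise.

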